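Find the sticky spot of the loaf guide's slide

TASK

The pusher on the loaf guide catches somewhere along its rail. Take it by its knob, run it gently all the way to the left end, then all the way to the right end, feeling for the one place where it drags; then bring it back, leave it standing right on that sticky spot so it can be cleaned there, and let go. Do not jam it hard into the ends, and leave the jars and the tin alone.

Things in the scene. Friction and masses are not known exactly. Their poses are not given: they have to be found in the camera images.
- guide: loaf guide, fixed: light wooden board 160 (x) x 350 (y) x 18 mm, origin at the centre of its underside. An aluminium rail 30 mm wide, top at 36 mm, runs along the board's own y axis (+y = robot's left), 50 mm beyond the board's centre (own x = +50 mm). A dark steel cap 58 mm high stands at each end of the rail. Position and yaw differ from run to run.
- left_buffer (a point): face of the round rubber buffer on the left end cap, 48 mm above the counter; sprung, about 3 N per mm pushed in, up to 10 mm; the right cap has the same one, 280 mm away
- knob (a point): point to grip on the upright axis of the pusher's round black knob, 90 mm above the counter; knob 22 mm in diameter, top at 112 mm, collar 30 mm wide at its foot up to 64 mm. The pusher (0.75 kg): aluminium saddle 50 (x) x 60 (y) mm below the knob, top at 57 mm; wooden plate at its left, top at 61 mm, reaching 115 mm toward the robot from the rail's centre line
- jam_jar: loose jam jar with dark lid, 63 mm wide, 85 mm high, origin at its foot; stands behind the guide; leave alone
- honey_jar: loose honey jar with yellow lid, 53 mm wide, 74 mm high, origin at its foot; stands behind the guide; leave alone
- tin: loose food tin, 76 mm wide, 58 mm high, origin at its foot; stands behind the guide; leave alone
- pusher (a joint): pusher along the rail, m, growing to the left: 0 touches the right buffer, 0.22 the left; starts below 0.04. Steady drag about 1.5 N. At one hidden place inside the rail (centre between 0.06 and 0.185, not visible or measured) is a burr: coming from either side, drag climbs to 10-13 N over 12 mm, is 6-9 N over its 12 mm flat middle, then fades over 12 mm. It holds a pusher left on it.

How it is judged:
On the way, in this order (a step that is already met when the one before it is completed fails the run):
1. the pusher has been run to the left buffer (to within 3 mm of touching or further) (value of joint pusher above 0.217 m), for 0.1 s.
2. then the pusher has been run to the right buffer (to within 3 mm of touching or further) (value of joint pusher below 0.003 m), for 0.1 s.
At the end, for the whole second after the job is handed in: the pusher stands still, released, on the sticky spot: the burr in the rail bears on it with more than 7 N, which is so within about 10 mm either side of the burr's centre; it touches neither buffer (contact force between guide and pusher above 7 N and value of joint pusher between 0.045 and 0.2 m and velocity of joint pusher between -0.005 and 0.005 m/s).
It fails at once if pusher jammed into an end buffer with more than 22 N (7 mm pushed in) (contact force between guide and pusher above 22 N and (value of joint pusher above 0.21 m or value of joint pusher below 0.01 m)).
It fails at once if jam jar moved more than 20 mm (distance of jam_jar from where it was at the start of the episode above 0.02 m).
It fails at once if honey jar moved more than 20 mm (distance of honey_jar from where it was at the start of the episode above 0.02 m).
It fails at once if tin moved more than 20 mm (distance of tin from where it was at the start of the episode above 0.02 m).
It also fails if it takes over 61 s, if anything falls off the work surface, if the arm or the gripper's body presses on something with over 40 N, if the wrist force passes 120 N, or if a joint passes its speed limit or range.

ROBOT

A 6-joint arm with a two-finger parallel gripper is mounted at the origin on a cart in front of the work surface, level with it; the furniture and walls round the work are solid. World frame = base frame: x ahead of the robot, y to its left, z up, the work surface at z = 0. Lengths are in m, angles in rad, forces in N, time in s.
With the tool pointing down it reaches from about 0.3 to 0.825 m from the base axis. Payload 5.4 kg.
Tool frame: the origin (TCP) lies between the finger pads; the fingertips stand manip.tip_extent ahead of it and the grasp point (between the pads) lies 5 mm behind it (manip.tip_extent is the distance from the TCP to the fingertips, in m); z points along the fingers, y is the direction in which the jaws open and shut (so a half turn about z gives the same grasp; the last joint's range is limited). The gripper opens to 92 mm and grips with 3 to 60 N. Pads are 20 mm wide; open, the fingers measure 128 mm over their backs; the gripper's body (75 mm by 189 mm) begins 69 mm behind the grasp point.
Start: joints at [-1.332, 0.158, 1.597, -0, 1.386, -0.21], TCP at [0.249, -0.518, 0.229] pointing down, gripper open.
Joint ranges: [-2.91, 2.91], [-0.94, 2.29], [0.18, 2.7], [-1.29, 4.43], [0.17, 2.64], [-3, 3]. Speed limits (rad/s): [2.57, 2.57, 3.14, 3.14, 3.14, 3.14].

INTERFACE

Orientations are given as a unit quaternion [w, x, y, z].
In Python, from bench import manip gives the robot as it stands.
- The arm moves only by the shell command python3 -m creep 'ROWS' [OPENING]. ROWS is JSON, a list of rows, each an object of numbers: "x", "y", "z": the shift along the world's x, y, z in m; "wx", "wy", "wz": the turn, a rotation vector about the world's x, y, z in degrees. A call has 1 to 8 rows; each row is the pose to reach, as a shift and turn from the pose commanded when the call began; what a row does not reach only later rows make up. A row lasts 1/8 s, in which the tool goes at most 62.5 mm and 10.7 degrees, less where a joint would pass 70% of its speed; a pose out of reach is approached as far as the arm can. A call with a gripper value outside its range is refused whole. OPENING is the closure in counts, from 0 (fully open) to 255 (shut), set as the call begins (- or left out, the last holds). The fingers move at their own pace and stop on an object; the grip force is fixed at half the most. Time passes only in rows, so rows that repeat a pose let the fingers close. It gives the time, the measured TCP pose, the force and the opening at its end, in the units of the state.
- manip.sense(): the state, without advancing time (a new reading comes with each control period).
- manip.snapshot(name): name is "side" or "top"; returns (picture, depth): 384x512x3 uint8, blue, green, red; 384x512 float32, m along the optical axis (not along the pixel's ray), 0 where there is no reading.
- manip.camera_model(name): a dict with "fx", "fy", "cx", "cy" (pixels), "origin" and "attitude" of the camera in the world. Camera axes: x right, y down, z forward; pixel columns grow to the right and rows downward; lengths in m; the calibration is good to about 2 mm. A picture is of the moment at which its call begins. camera_model takes no time and is no camera call.
- manip.hand_in(): hands the job in, once; it reports no verdict.
Trained networks look in the newest picture that a camera, given by its name, has taken for a name from the list of things; names that differ only in an ending like _2 or _b are one class to them, and where a whole thing is asked for, a point or a joint stands for the part that bears it (a point fixed in the world has none). Each returns a list of dicts, best first, with "p" (0 to 1); they miss things now and then, are a little off and sometimes report something else, mostly with a low value. They report only what shows in the picture. A call takes as long as a camera call.
- manip.search_frame(query, camera): "position" ([row, column] in pixels, amid what is visible of it).
- manip.place_of(query, camera): "position" ([row, column] in pixels: a listed point, or the origin of a listed thing).
The state is a dict: "time": time; "joint_pos": joint angles; "qd": joint speeds; "tau": joint torques, N m; "ee_pos": TCP position; "tcp_rot": TCP orientation; "contact_force": force on the tool from outside, world axes, zero at the start; "ft_torque": the same for the moment, N m; "width": finger opening in m.
Only numpy, scipy, OpenCV 4.12 (cv2) and the standard library are available. Lean on these libraries where they do the work, as an engineer would, in place of code of your own. Each camera call takes 0.05 s, during which the arm holds its last target. There are 200 camera calls.

## Working session

There is one attempt and no reset: what is moved stays moved. The work goes in short steps, Python scripts to look and compute and a shell command to move; the robot and the scene stay as the last step left them, time stands still between calls to the robot, and variables do not carry over. Pictures are saved under pics/ and viewed, about 8 in all and at most 12, crops included, and the job is handed in when it is done.

```bash
mkdir -p pics; ls; cat > h.py <<'E'
from bench import manip
import numpy as np, cv2
from scipy.spatial.transform import Rotation as R
def cam(n):
    m=manip.camera_model(n); a=np.array(m["attitude"],float)
    A=a if a.shape==(3,3) else R.from_quat(a,scalar_first=True).as_matrix()
    return m,A,np.array(m["origin"],float)
def ray_z(n,rc,z):
    m,A,o=cam(n); d=A@np.array([(rc[1]-m["cx"])/m["fx"],(rc[0]-m["cy"])/m["fy"],1])
    return o+d*(z-o[2])/d[2]
def cloud(n,D):
    m,A,o=cam(n); v,u=np.mgrid[:384,:512]
    P=np.stack([(u-m["cx"])/m["fx"]*D,(v-m["cy"])/m["fy"]*D,D],-1)
    return P@A.T+o
E
python3 - <<'E'
from h import *
for n in("top","side"):
    im,D=manip.snapshot(n); cv2.imwrite(f"pics/{n}0.png",im); np.save(f"{n}0.npy",D)
    print(n,manip.camera_model(n))
    for q,z in(("knob",.09),("left_buffer",.048),("guide",0),("jam_jar",0),("honey_jar",0),("tin",0)):
        for r in manip.place_of(q,n)[:2]: print(q,r["p"],r["position"],ray_z(n,r["position"],z).round(4))
s=manip.sense(); print(s, manip.tip_extent)
E
```

```text
pics
top {'fx': 444.1385330334602, 'fy': 444.1385330334602, 'cx': 261.2814467714093, 'cy': 188.212664369128, 'origin': array([ 0.56129637, -0.05903956,  0.91632535]), 'attitude': array([ 0.03669561, -0.70500942,  0.7074391 , -0.03383888])}
knob 0.89 [211.2, 331.9] [ 0.6006 -0.187   0.09  ]
left_buffer 0.71 [235.7, 215.2] [0.5558 0.0343 0.048 ]
guide 0.96 [244.3, 282.3] [ 0.5375 -0.0981  0.    ]
jam_jar 0.59 [142.4, 292.2] [ 0.7492 -0.1206  0.    ]
honey_jar 0.68 [140.9, 221.2] [0.7531 0.0282 0.    ]
honey_jar 0.56 [136.7, 346.9] [ 0.7609 -0.2353  0.    ]
tin 0.58 [138.7, 350.0] [ 0.7566 -0.2417  0.    ]
side {'fx': 483.64947768578014, 'fy': 483.64947768578014, 'cx': 257.67693089991525, 'cy': 201.99965818908242, 'origin': array([0.78242583, 0.40052239, 0.91794427]), 'attitude': array([-0.03352847,  0.12589924,  0.95900181, -0.2516759 ])}
knob 0.87 [141.6, 266.0] [ 0.6062 -0.1874  0.09  ]
left_buffer 0.89 [240.2, 319.8] [0.5586 0.0423 0.048 ]
guide 0.83 [190.5, 309.5] [ 0.5297 -0.0979  0.    ]
guide 0.44 [241.3, 319.1] [0.5485 0.0245 0.    ]
jam_jar 0.73 [205.1, 210.5] [ 0.7488 -0.1182  0.    ]
honey_jar 0.68 [263.7, 226.3] [ 0.7467  0.0234 -0.    ]
tin 0.55 [162.1, 199.2] [ 0.7499 -0.2348  0.    ]
{'time': 0.7, 'joint_pos': array([-1.33210108e+00,  1.58369312e-01,  1.59702518e+00, -1.92798242e-05,
        1.38618863e+00, -2.10086351e-01]), 'qd': array([0.00036818, 0.00026126, 0.00017527, 0.00042545, 0.00089451,
       0.00065292]), 'tau': array([-2.83433537e-04, -3.85480607e+01, -3.22303855e+01,  7.02063320e-02,
        3.07439337e-02, -2.22962205e-05]), 'ee_pos': array([ 0.2494512 , -0.51804675,  0.22860577]), 'tcp_rot': array([ 4.89923022e-06,  9.74929449e-01,  2.22514199e-01, -9.40700641e-06]), 'contact_force': array([ 0.94754449, -0.19982316,  0.21894921]), 'ft_torque': array([ 0.05771252, -0.03013936, -0.06605074]), 'width': 0.0920329028923849} 0.014
```

```bash
python3 - <<'E'
from h import *
D=np.load("top0.npy");P=cloud("top",D)
def near(m):return P[m]
ok=D>0
b=ok&(abs(P[...,0]-.57)<.15)&(P[...,1]>-.33)&(P[...,1]<.13)
k=b&(P[...,2]>.105)&(P[...,2]<.118)&(np.hypot(P[...,0]-.6,P[...,1]+.187)<.03)
print("knob top",k.sum(),np.median(P[k],0),P[k].min(0),P[k].max(0))
bd=b&(P[...,2]>.012)&(P[...,2]<.023)
pts=P[bd][:,:2]; r=cv2.minAreaRect((pts*1000).astype(np.float32)); print("board",bd.sum(),r)
rl=b&(P[...,2]>.032)&(P[...,2]<.040)
r=cv2.minAreaRect((P[rl][:,:2]*1000).astype(np.float32)); print("rail",rl.sum(),r)
q=P[rl][:,:2]; c=q.mean(0); u,s,v=np.linalg.svd(q-c,full_matrices=False);print(c,v[0],np.degrees(np.arctan2(-v[0][0],v[0][1])))
im=cv2.imread("pics/top0.png"); cv2.imwrite("pics/v1.png",cv2.resize(im,(800,600)))
E
```

```text
knob top 117 [ 0.60156041 -0.18883274  0.11153528] [ 0.59080796 -0.19862972  0.10756353] [ 0.61090375 -0.17851203  0.11538953]
board 10361 ((595.2552490234375, -97.02494812011719), (287.3408203125, 351.9407958984375), 8.789249420166016)
rail 1871 ((619.0523071289062, -103.6123046875), (305.7162780761719, 231.71328735351562), 81.20038604736328)
[ 0.58138256 -0.07538528] [ 0.18583606 -0.98258076] -169.29011961022087
```

View pics/v1.png

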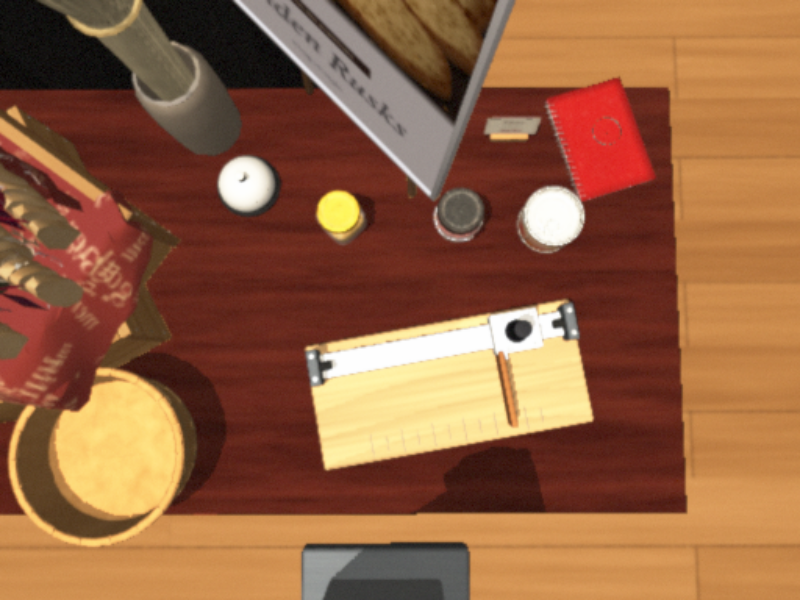

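The top view shows the pusher near the right end, with the knob at about (518,330) in the 800x600 view. The jars and tin are behind it, and a tall box overhangs at (435,190). Next I'll refine the rail direction and check the box clearance.

```bash
python3 - <<'E'
from h import *
D=np.load("top0.npy");P=cloud("top",D);ok=D>0
K=np.array([.6016,-.1888])
bd=ok&(P[...,2]>.008)&(P[...,2]<.045)&(abs(P[...,0]-.54)<.12)&(P[...,1]>-.3)&(P[...,1]<.1)
m=bd.astype(np.uint8);n,l,st,_=cv2.connectedComponentsWithStats(m);i=1+st[1:,4].argmax()
print("board",cv2.minAreaRect((P[l==i][:,:2]*1000).astype(np.float32)))
th=np.radians(8.8)
for _ in range(3):
    d=np.array([-np.sin(th),np.cos(th)]);nn=np.array([np.cos(th),np.sin(th)])
    r=P[...,:2]-K; t=r@d; s=r@nn
    rl=ok&(abs(P[...,2]-.036)<.005)&(abs(s)<.025)&(t>.05)&(t<.2)
    q=P[rl][:,:2];c=q.mean(0);v=np.linalg.svd(q-c,full_matrices=False)[2][0]
    th=np.arctan(-v[0]/v[1]);
    print(np.degrees(th),rl.sum(),"knob off rail line",(K-c)@nn)
cap=ok&(P[...,2]>.05)&(P[...,2]<.065)&(abs(s)<.04)
print("caps t",[ (t[cap&g].min(),t[cap&g].max()) for g in (t>.12,t<-.035)])
tall=ok&(P[...,2]>.12)&(P[...,0]>.5)&(P[...,0]<.95)&(abs(P[...,1]+.1)<.25)
T=P[tall]; T=T[np.hypot(*(T[:,:2]-K).T)>.04]; print("tall",len(T),T.min(0),T.max(0)); print(T[T[:,0].argmin()])
s=manip.sense()
Rt=R.from_quat(s["tcp_rot"],scalar_first=True).as_matrix();print("tool y",Rt[:,1])
E
```

```text
board ((535.5541381835938, -106.17344665527344), (160.21640014648438, 350.2604675292969), 10.043902397155762)
10.120131225867521 1172 knob off rail line 0.0033372056506306143
10.04928040435461 1173 knob off rail line 0.0004650352704962159
10.04928040435461 1173 knob off rail line 0.0006197079631177133
caps t [(np.float64(0.23287328518087339), np.float64(0.6459530338718382)), (np.float64(-0.07592386553692844), np.float64(-0.0471390192472472))]
tall 11856 [ 0.718017   -0.11384555  0.25599037] [0.92296799 0.11769053 0.5783841 ]
[ 0.718017   -0.08044654  0.26002747]
tool y [ 4.33871291e-01 -9.00974862e-01  5.36642265e-06]
```

```bash
python3 -m creep '[{"x":0.04,"y":0.038,"wz":-2},{"x":0.085,"y":0.08,"wz":-4},{"x":0.13,"y":0.122,"wz":-6},{"x":0.175,"y":0.164,"wz":-8},{"x":0.22,"y":0.206,"wz":-10},{"x":0.265,"y":0.248,"wz":-12},{"x":0.31,"y":0.29,"wz":-14},{"x":0.345,"y":0.322,"wz":-15.65}]' 0
python3 -m creep '[{"x":0.0066,"y":0.0071},{"x":0.0066,"y":0.0071}]' 
python3 - <<'E'
from h import *
s=manip.sense(); print(s["joint_pos"],s["ee_pos"],R.from_quat(s["tcp_rot"],scalar_first=True).as_matrix())
im,D=manip.snapshot("side");cv2.imwrite("pics/v2.png",cv2.resize(im,(800,600)))
for r in manip.place_of("knob","side")[:2]: print(r,ray_z("side",r["position"],.09))
E
```

```text
[-1.33210108e+00  1.58369312e-01  1.59702518e+00 -1.92798242e-05
  1.38618863e+00 -2.10086351e-01] [ 0.2494512  -0.51804675  0.22860577] [[ 9.00974862e-01  4.33871291e-01 -1.61620386e-05]
 [ 4.33871291e-01 -9.00974862e-01 -1.37391926e-05]
 [-2.05226317e-05  5.36642265e-06 -1.00000000e+00]]
{'position': [143.8, 271.0], 'p': 0.88} [ 0.59753411 -0.17911272  0.09      ]validation failed for argument at $[0]...
validation failed for argument at $[0]...
```

View pics/v2.png

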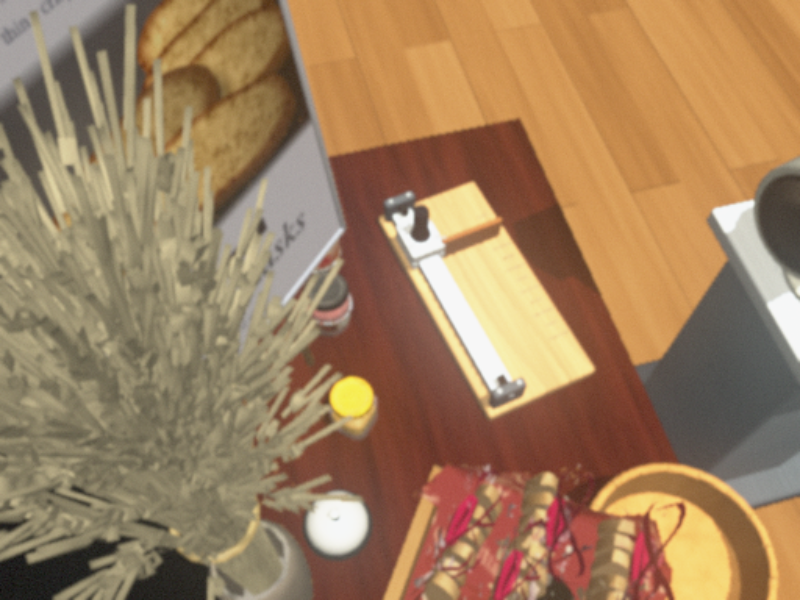

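The rows were refused and the arm hasn't moved, probably because every row needs all six fields. In the side view the knob is at (420,222) and the rail is clear. I'll resend the full rows.

```bash
python3 -m creep '[{"x":0.04,"y":0.038,"z":0,"wx":0,"wy":0,"wz":-2},{"x":0.085,"y":0.08,"z":0,"wx":0,"wy":0,"wz":-4},{"x":0.13,"y":0.122,"z":0,"wx":0,"wy":0,"wz":-6},{"x":0.175,"y":0.164,"z":0,"wx":0,"wy":0,"wz":-8},{"x":0.22,"y":0.206,"z":0,"wx":0,"wy":0,"wz":-10},{"x":0.265,"y":0.248,"z":0,"wx":0,"wy":0,"wz":-12},{"x":0.31,"y":0.29,"z":0,"wx":0,"wy":0,"wz":-14},{"x":0.3516,"y":0.3291,"z":0,"wx":0,"wy":0,"wz":-15.65}]' 0
python3 - <<'E'
from h import *
s=manip.sense(); print(s["joint_pos"],s["ee_pos"],R.from_quat(s["tcp_rot"],scalar_first=True).as_matrix())
E
```

```text
time: 1.8
ee_pos: [0.6025, -0.1872, 0.2287]
tcp_rot: [0.0, 0.996, 0.087, 0.0]
contact_force: [-0.1, -0.4, 0.5]
width: 0.092
[-4.92456583e-01  3.00972515e-01  1.42930820e+00 -5.59758614e-05
  1.41082305e+00  9.03191088e-01] [ 0.60248971 -0.18721538  0.22873308] [[ 9.84699024e-01  1.74263217e-01  4.04670125e-04]
 [ 1.74263336e-01 -9.84699046e-01 -2.79837934e-04]
 [ 3.49712828e-04  3.46075306e-04 -9.99999879e-01]]
```

```bash
python3 -m creep '[{"x":0,"y":0,"z":-0.05,"wx":0,"wy":0,"wz":0},{"x":0,"y":0,"z":-0.1,"wx":0,"wy":0,"wz":0},{"x":0,"y":0,"z":-0.13,"wx":0,"wy":0,"wz":0},{"x":0,"y":0,"z":-0.1436,"wx":0,"wy":0,"wz":0},{"x":0,"y":0,"z":-0.1436,"wx":0,"wy":0,"wz":0}]' 0
python3 -m creep '[{"x":0,"y":0,"z":0,"wx":0,"wy":0,"wz":0},{"x":0,"y":0,"z":0,"wx":0,"wy":0,"wz":0},{"x":0,"y":0,"z":0,"wx":0,"wy":0,"wz":0},{"x":0,"y":0,"z":0,"wx":0,"wy":0,"wz":0},{"x":0,"y":0,"z":0,"wx":0,"wy":0,"wz":0},{"x":0,"y":0,"z":0,"wx":0,"wy":0,"wz":0}]' 255
python3 -m creep '[{"x":0,"y":0,"z":0,"wx":0,"wy":0,"wz":0},{"x":0,"y":0,"z":0,"wx":0,"wy":0,"wz":0}]' 255
python3 - <<'E'
from h import *
im,D=manip.snapshot("side");cv2.imwrite("pics/v3.png",cv2.resize(im[80:280,180:400],None,fx=3,fy=3))
E
```

```text
time: 2.42
ee_pos: [0.6009, -0.1889, 0.0847]
tcp_rot: [-0.0, 0.996, 0.088, -0.0]
contact_force: [0.3, 0.4, 0.6]
width: 0.0917
time: 3.18
ee_pos: [0.601, -0.1889, 0.085]
tcp_rot: [-0.0, 0.996, 0.088, -0.0]
contact_force: [0.7, 0.0, 0.5]
width: 0.0342
time: 3.42
ee_pos: [0.601, -0.1888, 0.0849]
tcp_rot: [-0.0, 0.996, 0.088, -0.0]
contact_force: [-0.7, 1.3, -0.1]
width: 0.0218
```

View pics/v3.png

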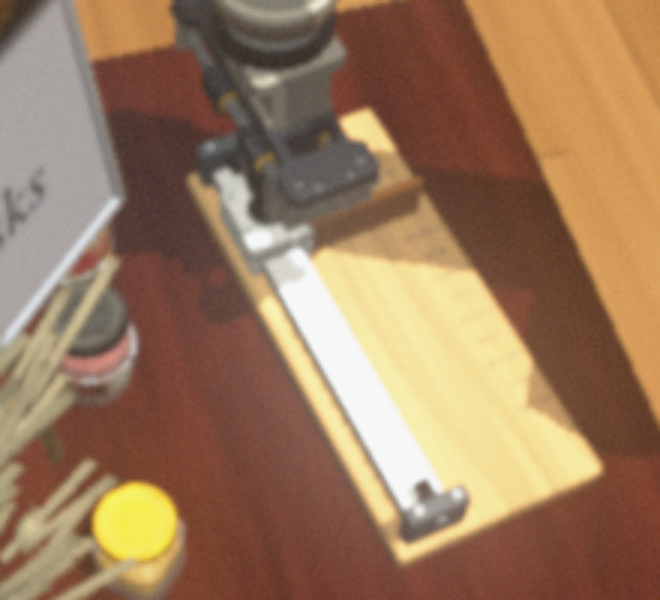

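Gripped at width 21.8 mm, with the fingers clear of the plate and rail. Now I'll run left slowly and sample the force every 4 mm.

```bash
(python3 -m creep '[{"x":-0.001,"y":0.0059,"z":0,"wx":0,"wy":0,"wz":0},{"x":-0.0021,"y":0.0118,"z":0,"wx":0,"wy":0,"wz":0},{"x":-0.0028,"y":0.0158,"z":0,"wx":0,"wy":0,"wz":0},{"x":-0.0035,"y":0.0197,"z":0,"wx":0,"wy":0,"wz":0}]'
python3 -m creep '[{"x":-0.0007,"y":0.0039,"z":0,"wx":0,"wy":0,"wz":0}]'
python3 -m creep '[{"x":-0.0007,"y":0.0039,"z":0,"wx":0,"wy":0,"wz":0}]'
python3 -m creep '[{"x":-0.0007,"y":0.0039,"z":0,"wx":0,"wy":0,"wz":0}]'
python3 -m creep '[{"x":-0.0007,"y":0.0039,"z":0,"wx":0,"wy":0,"wz":0}]'
python3 -m creep '[{"x":-0.0007,"y":0.0039,"z":0,"wx":0,"wy":0,"wz":0}]'
python3 -m creep '[{"x":-0.0007,"y":0.0039,"z":0,"wx":0,"wy":0,"wz":0}]'
python3 -m creep '[{"x":-0.0007,"y":0.0039,"z":0,"wx":0,"wy":0,"wz":0}]'
python3 -m creep '[{"x":-0.0007,"y":0.0039,"z":0,"wx":0,"wy":0,"wz":0}]'
python3 -m creep '[{"x":-0.0007,"y":0.0039,"z":0,"wx":0,"wy":0,"wz":0}]'
python3 -m creep '[{"x":-0.0007,"y":0.0039,"z":0,"wx":0,"wy":0,"wz":0}]') > log1.txt
cat > f.py <<'E'
import re,sys,numpy as np
d=np.array([-.1745,.9847])
for f in sys.argv[1:]:
    t=open(f).read(); g=lambda k:[list(map(float,m.split(','))) for m in re.findall(k+r': \[?([-\d., e]+)\]?',t)]
    for T,p,F,w in zip(g('time'),g('ee_pos'),g('contact_force'),g('width')):
        q=(np.array(p[:2])-[.5848,-.0975])@d+.11
        print(f"{T[0]:.2f} q={q*1000:.1f} Falong={np.dot(F[:2],d):.1f} F={F} w={w[0]} z={p[2]}")
E
python3 f.py log1.txt
```

```text
3.98 q=37.5 Falong=-3.1 F=[1.5, -2.9, -1.7] w=0.0212 z=0.0849
4.10 q=41.3 Falong=-2.0 F=[1.1, -1.8, -1.2] w=0.0214 z=0.0849
4.22 q=45.3 Falong=-1.8 F=[1.2, -1.6, -2.6] w=0.0216 z=0.0849
4.35 q=49.3 Falong=-1.3 F=[0.6, -1.2, -2.2] w=0.0216 z=0.0849
4.47 q=53.2 Falong=-1.8 F=[1.7, -1.5, -1.8] w=0.0207 z=0.0849
4.60 q=57.2 Falong=-1.2 F=[0.9, -1.1, -2.1] w=0.0212 z=0.0849
4.72 q=61.2 Falong=-0.3 F=[1.2, -0.1, -2.8] w=0.021 z=0.085
4.85 q=65.1 Falong=-1.0 F=[0.6, -0.9, -1.8] w=0.0213 z=0.085
4.97 q=69.2 Falong=-1.2 F=[2.3, -0.8, -3.4] w=0.0214 z=0.0849
5.10 q=73.0 Falong=-1.5 F=[1.7, -1.2, -2.8] w=0.021 z=0.0849
5.22 q=77.0 Falong=-0.9 F=[0.9, -0.8, -3.7] w=0.0213 z=0.0849
```

```bash
(python3 -m creep '[{"x":-0.0007,"y":0.0039,"z":0,"wx":0,"wy":0,"wz":0}]'
python3 -m creep '[{"x":-0.0007,"y":0.0039,"z":0,"wx":0,"wy":0,"wz":0}]'
python3 -m creep '[{"x":-0.0007,"y":0.0039,"z":0,"wx":0,"wy":0,"wz":0}]'
python3 -m creep '[{"x":-0.0007,"y":0.0039,"z":0,"wx":0,"wy":0,"wz":0}]'
python3 -m creep '[{"x":-0.0007,"y":0.0039,"z":0,"wx":0,"wy":0,"wz":0}]'
python3 -m creep '[{"x":-0.0007,"y":0.0039,"z":0,"wx":0,"wy":0,"wz":0}]'
python3 -m creep '[{"x":-0.0007,"y":0.0039,"z":0,"wx":0,"wy":0,"wz":0}]'
python3 -m creep '[{"x":-0.0007,"y":0.0039,"z":0,"wx":0,"wy":0,"wz":0}]'
python3 -m creep '[{"x":-0.0007,"y":0.0039,"z":0,"wx":0,"wy":0,"wz":0}]'
python3 -m creep '[{"x":-0.0007,"y":0.0039,"z":0,"wx":0,"wy":0,"wz":0}]'
python3 -m creep '[{"x":-0.0007,"y":0.0039,"z":0,"wx":0,"wy":0,"wz":0}]'
python3 -m creep '[{"x":-0.0007,"y":0.0039,"z":0,"wx":0,"wy":0,"wz":0}]'
python3 -m creep '[{"x":-0.0007,"y":0.0039,"z":0,"wx":0,"wy":0,"wz":0}]'
python3 -m creep '[{"x":-0.0007,"y":0.0039,"z":0,"wx":0,"wy":0,"wz":0}]'
python3 -m creep '[{"x":-0.0007,"y":0.0039,"z":0,"wx":0,"wy":0,"wz":0}]'
python3 -m creep '[{"x":-0.0007,"y":0.0039,"z":0,"wx":0,"wy":0,"wz":0}]'
python3 -m creep '[{"x":-0.0007,"y":0.0039,"z":0,"wx":0,"wy":0,"wz":0}]'
python3 -m creep '[{"x":-0.0007,"y":0.0039,"z":0,"wx":0,"wy":0,"wz":0}]'
python3 -m creep '[{"x":-0.0007,"y":0.0039,"z":0,"wx":0,"wy":0,"wz":0}]'
python3 -m creep '[{"x":-0.0007,"y":0.0039,"z":0,"wx":0,"wy":0,"wz":0}]'
python3 -m creep '[{"x":-0.0007,"y":0.0039,"z":0,"wx":0,"wy":0,"wz":0}]'
python3 -m creep '[{"x":-0.0007,"y":0.0039,"z":0,"wx":0,"wy":0,"wz":0}]'
python3 -m creep '[{"x":-0.0007,"y":0.0039,"z":0,"wx":0,"wy":0,"wz":0}]'
python3 -m creep '[{"x":-0.0007,"y":0.0039,"z":0,"wx":0,"wy":0,"wz":0}]'
python3 -m creep '[{"x":-0.0007,"y":0.0039,"z":0,"wx":0,"wy":0,"wz":0}]'
python3 -m creep '[{"x":-0.0007,"y":0.0039,"z":0,"wx":0,"wy":0,"wz":0}]'
python3 -m creep '[{"x":-0.0007,"y":0.0039,"z":0,"wx":0,"wy":0,"wz":0}]'
python3 -m creep '[{"x":-0.0007,"y":0.0039,"z":0,"wx":0,"wy":0,"wz":0}]'
) > log2.txt
python3 f.py log2.txt
```

```text
5.35 q=80.9 Falong=-1.8 F=[1.1, -1.6, -3.8] w=0.0214 z=0.085
5.48 q=84.9 Falong=-1.8 F=[2.2, -1.4, -4.3] w=0.0212 z=0.085
5.60 q=88.9 Falong=-2.1 F=[2.3, -1.7, -4.3] w=0.0213 z=0.085
5.72 q=92.8 Falong=-1.8 F=[2.1, -1.5, -4.3] w=0.0211 z=0.085
5.85 q=96.8 Falong=-1.6 F=[2.7, -1.1, -5.0] w=0.0218 z=0.085
5.98 q=100.8 Falong=-1.3 F=[2.4, -0.9, -4.2] w=0.0212 z=0.085
6.10 q=104.7 Falong=-1.1 F=[3.0, -0.6, -4.5] w=0.0215 z=0.085
6.22 q=108.7 Falong=-1.8 F=[2.6, -1.4, -4.7] w=0.0214 z=0.085
6.35 q=112.6 Falong=-0.5 F=[3.6, 0.1, -4.3] w=0.0214 z=0.085
6.48 q=116.6 Falong=-2.1 F=[4.0, -1.4, -4.8] w=0.0213 z=0.085
6.60 q=120.6 Falong=-1.4 F=[3.6, -0.8, -6.2] w=0.0212 z=0.085
6.72 q=124.5 Falong=-1.8 F=[4.0, -1.1, -5.3] w=0.0214 z=0.085
6.85 q=128.5 Falong=-2.7 F=[4.9, -1.9, -6.3] w=0.0214 z=0.085
6.98 q=132.5 Falong=-1.9 F=[4.7, -1.1, -6.2] w=0.0212 z=0.085
7.10 q=136.4 Falong=-1.9 F=[5.1, -1.0, -6.5] w=0.0212 z=0.085
7.22 q=140.4 Falong=-1.3 F=[4.1, -0.6, -6.3] w=0.0214 z=0.085
7.35 q=144.1 Falong=-3.5 F=[5.5, -2.6, -7.2] w=0.0214 z=0.085
7.48 q=147.5 Falong=-6.6 F=[6.8, -5.5, -8.3] w=0.0214 z=0.085
7.60 q=150.7 Falong=-8.0 F=[6.2, -7.0, -8.6] w=0.0212 z=0.085
7.72 q=154.2 Falong=-10.0 F=[6.5, -9.0, -9.9] w=0.0217 z=0.0851
7.85 q=158.2 Falong=-7.4 F=[6.7, -6.3, -8.8] w=0.0211 z=0.085
7.98 q=162.3 Falong=-7.4 F=[6.6, -6.3, -7.9] w=0.0212 z=0.085
8.10 q=166.3 Falong=-8.6 F=[6.0, -7.7, -9.6] w=0.0212 z=0.085
8.22 q=170.9 Falong=-3.8 F=[5.8, -2.8, -7.4] w=0.0212 z=0.085
8.35 q=175.4 Falong=-3.1 F=[5.0, -2.3, -7.4] w=0.021 z=0.085
8.48 q=179.8 Falong=-1.2 F=[5.2, -0.3, -6.8] w=0.021 z=0.085
8.60 q=183.9 Falong=-1.1 F=[5.8, -0.1, -8.4] w=0.0215 z=0.085
8.72 q=187.8 Falong=-0.9 F=[5.7, 0.1, -7.3] w=0.021 z=0.085
```

The burr on the left run is about q≈155–167, so its centre is around 161. Next I'll ease into the left buffer.

```bash
(python3 -m creep '[{"x":-0.0006,"y":0.0039,"z":0,"wx":0,"wy":0,"wz":0},{"x":-0.0012,"y":0.0079,"z":0,"wx":0,"wy":0,"wz":0},{"x":-0.0018,"y":0.0118,"z":0,"wx":0,"wy":0,"wz":0},{"x":-0.0024,"y":0.0158,"z":0,"wx":0,"wy":0,"wz":0},{"x":-0.003,"y":0.0197,"z":0,"wx":0,"wy":0,"wz":0},{"x":-0.0036,"y":0.0236,"z":0,"wx":0,"wy":0,"wz":0}]'
python3 -m creep '[{"x":-0.0003,"y":0.002,"z":0,"wx":0,"wy":0,"wz":0}]'
python3 -m creep '[{"x":-0.0003,"y":0.002,"z":0,"wx":0,"wy":0,"wz":0}]'
python3 -m creep '[{"x":-0.0002,"y":0.001,"z":0,"wx":0,"wy":0,"wz":0}]'
python3 -m creep '[{"x":-0.0002,"y":0.001,"z":0,"wx":0,"wy":0,"wz":0}]'
) > log3.txt
python3 f.py log3.txt
```

```text
9.48 q=211.8 Falong=-1.8 F=[2.6, -1.4, -4.3] w=0.0215 z=0.085
9.60 q=213.9 Falong=-1.6 F=[2.8, -1.1, -4.9] w=0.0211 z=0.0849
9.72 q=215.7 Falong=-1.2 F=[1.8, -0.9, -4.9] w=0.021 z=0.0849
9.85 q=216.7 Falong=-2.2 F=[1.4, -2.0, -4.3] w=0.0212 z=0.085
9.98 q=217.6 Falong=-0.9 F=[0.9, -0.8, -3.3] w=0.0214 z=0.0849
```

```bash
(
python3 -m creep '[{"x":-0.0002,"y":0.001,"z":0,"wx":0,"wy":0,"wz":0}]'
python3 -m creep '[{"x":-0.0002,"y":0.001,"z":0,"wx":0,"wy":0,"wz":0}]'
python3 -m creep '[{"x":-0.0002,"y":0.001,"z":0,"wx":0,"wy":0,"wz":0}]'
python3 -m creep '[{"x":-0.0002,"y":0.001,"z":0,"wx":0,"wy":0,"wz":0}]'
) > log3.txt
python3 f.py log3.txt
```

```text
10.10 q=218.7 Falong=-0.5 F=[1.6, -0.2, -3.5] w=0.0214 z=0.085
10.22 q=219.8 Falong=-1.6 F=[0.3, -1.6, -4.4] w=0.0214 z=0.0849
10.35 q=220.8 Falong=-0.9 F=[-0.4, -1.0, -3.2] w=0.0213 z=0.085
10.48 q=221.6 Falong=-2.3 F=[1.0, -2.2, -3.7] w=0.0216 z=0.085
```

```bash
(
python3 -m creep '[{"x":-0.0001,"y":0.001,"z":0,"wx":0,"wy":0,"wz":0}]'
python3 -m creep '[{"x":-0.0001,"y":0.001,"z":0,"wx":0,"wy":0,"wz":0}]'
python3 -m creep '[{"x":-0.0001,"y":0.001,"z":0,"wx":0,"wy":0,"wz":0}]'
) > log3.txt
python3 f.py log3.txt
```

```text
10.60 q=222.3 Falong=-4.9 F=[-0.4, -5.0, -4.3] w=0.0211 z=0.0849
10.72 q=222.9 Falong=-8.1 F=[0.5, -8.1, -5.1] w=0.0215 z=0.085
10.85 q=223.4 Falong=-8.1 F=[0.3, -8.2, -4.2] w=0.0215 z=0.085
```

Left buffer reached, about 2 mm in at 8 N. Going right, I'll sample through the burr region.

```bash
(
python3 -m creep '[{"x":0,"y":0,"z":0,"wx":0,"wy":0,"wz":0}]'
python3 -m creep '[{"x":0.0007,"y":-0.0039,"z":0,"wx":0,"wy":0,"wz":0},{"x":0.0014,"y":-0.0079,"z":0,"wx":0,"wy":0,"wz":0},{"x":0.0021,"y":-0.0118,"z":0,"wx":0,"wy":0,"wz":0},{"x":0.0028,"y":-0.0158,"z":0,"wx":0,"wy":0,"wz":0},{"x":0.0035,"y":-0.0197,"z":0,"wx":0,"wy":0,"wz":0},{"x":0.0042,"y":-0.0236,"z":0,"wx":0,"wy":0,"wz":0},{"x":0.0049,"y":-0.0276,"z":0,"wx":0,"wy":0,"wz":0},{"x":0.0056,"y":-0.0315,"z":0,"wx":0,"wy":0,"wz":0}]'
python3 -m creep '[{"x":0.0007,"y":-0.0039,"z":0,"wx":0,"wy":0,"wz":0}]'
python3 -m creep '[{"x":0.0005,"y":-0.003,"z":0,"wx":0,"wy":0,"wz":0}]'
python3 -m creep '[{"x":0.0005,"y":-0.003,"z":0,"wx":0,"wy":0,"wz":0}]'
python3 -m creep '[{"x":0.0005,"y":-0.003,"z":0,"wx":0,"wy":0,"wz":0}]'
python3 -m creep '[{"x":0.0005,"y":-0.003,"z":0,"wx":0,"wy":0,"wz":0}]'
python3 -m creep '[{"x":0.0005,"y":-0.003,"z":0,"wx":0,"wy":0,"wz":0}]'
python3 -m creep '[{"x":0.0005,"y":-0.003,"z":0,"wx":0,"wy":0,"wz":0}]'
python3 -m creep '[{"x":0.0005,"y":-0.003,"z":0,"wx":0,"wy":0,"wz":0}]'
python3 -m creep '[{"x":0.0005,"y":-0.003,"z":0,"wx":0,"wy":0,"wz":0}]'
python3 -m creep '[{"x":0.0005,"y":-0.003,"z":0,"wx":0,"wy":0,"wz":0}]'
python3 -m creep '[{"x":0.0005,"y":-0.003,"z":0,"wx":0,"wy":0,"wz":0}]'
python3 -m creep '[{"x":0.0005,"y":-0.003,"z":0,"wx":0,"wy":0,"wz":0}]'
python3 -m creep '[{"x":0.0005,"y":-0.003,"z":0,"wx":0,"wy":0,"wz":0}]'
python3 -m creep '[{"x":0.0005,"y":-0.003,"z":0,"wx":0,"wy":0,"wz":0}]'
python3 -m creep '[{"x":0.0005,"y":-0.003,"z":0,"wx":0,"wy":0,"wz":0}]'
python3 -m creep '[{"x":0.0005,"y":-0.003,"z":0,"wx":0,"wy":0,"wz":0}]'
) > log4.txt
python3 f.py log4.txt
```

```text
10.98 q=223.4 Falong=-7.4 F=[-0.4, -7.6, -4.7] w=0.021 z=0.085
11.98 q=192.5 Falong=0.4 F=[-4.2, -0.3, -0.1] w=0.021 z=0.0849
12.10 q=188.6 Falong=0.9 F=[-4.8, 0.1, -0.2] w=0.0215 z=0.0849
12.22 q=185.4 Falong=1.6 F=[-5.8, 0.6, 0.4] w=0.0214 z=0.0849
12.35 q=182.5 Falong=1.6 F=[-5.5, 0.6, -0.2] w=0.0213 z=0.0849
12.48 q=179.4 Falong=1.4 F=[-4.1, 0.7, 0.3] w=0.0219 z=0.085
12.60 q=176.8 Falong=3.6 F=[-5.4, 2.7, 0.5] w=0.0215 z=0.0849
12.72 q=174.2 Falong=5.8 F=[-5.8, 4.9, 0.7] w=0.0209 z=0.0849
12.85 q=171.6 Falong=6.6 F=[-5.9, 5.7, 2.0] w=0.0211 z=0.0849
12.98 q=169.1 Falong=7.5 F=[-5.0, 6.7, 2.4] w=0.021 z=0.0849
13.10 q=166.3 Falong=7.5 F=[-4.8, 6.8, 2.0] w=0.0215 z=0.0849
13.22 q=163.0 Falong=7.3 F=[-5.4, 6.5, 2.6] w=0.021 z=0.0849
13.35 q=159.8 Falong=7.7 F=[-4.8, 7.0, 0.9] w=0.0214 z=0.0849
13.48 q=156.6 Falong=4.5 F=[-5.5, 3.6, 0.1] w=0.0216 z=0.085
13.60 q=153.6 Falong=5.1 F=[-5.1, 4.3, 0.3] w=0.0216 z=0.0849
13.72 q=149.9 Falong=3.5 F=[-3.9, 2.9, -1.2] w=0.0211 z=0.085
13.85 q=146.4 Falong=2.5 F=[-3.6, 1.9, -0.7] w=0.0212 z=0.0849
13.98 q=143.0 Falong=2.4 F=[-3.3, 1.9, -2.9] w=0.0214 z=0.0849
```

Both directions agree on a centre near q≈161. Now on to the right end.

```bash
(
python3 -m creep '[{"x":0.0013,"y":-0.0079,"z":0,"wx":0,"wy":0,"wz":0},{"x":0.0027,"y":-0.0158,"z":0,"wx":0,"wy":0,"wz":0},{"x":0.0041,"y":-0.0236,"z":0,"wx":0,"wy":0,"wz":0},{"x":0.0054,"y":-0.0315,"z":0,"wx":0,"wy":0,"wz":0},{"x":0.0068,"y":-0.0394,"z":0,"wx":0,"wy":0,"wz":0},{"x":0.0081,"y":-0.0473,"z":0,"wx":0,"wy":0,"wz":0},{"x":0.0095,"y":-0.0551,"z":0,"wx":0,"wy":0,"wz":0},{"x":0.0108,"y":-0.063,"z":0,"wx":0,"wy":0,"wz":0}]'
python3 -m creep '[{"x":0.0013,"y":-0.0079,"z":0,"wx":0,"wy":0,"wz":0},{"x":0.0027,"y":-0.0158,"z":0,"wx":0,"wy":0,"wz":0},{"x":0.0041,"y":-0.0236,"z":0,"wx":0,"wy":0,"wz":0},{"x":0.0054,"y":-0.0315,"z":0,"wx":0,"wy":0,"wz":0},{"x":0.0068,"y":-0.0394,"z":0,"wx":0,"wy":0,"wz":0},{"x":0.0081,"y":-0.0473,"z":0,"wx":0,"wy":0,"wz":0},{"x":0.0091,"y":-0.0531,"z":0,"wx":0,"wy":0,"wz":0},{"x":0.0098,"y":-0.057,"z":0,"wx":0,"wy":0,"wz":0}]'
python3 -m creep '[{"x":0.0007,"y":-0.0039,"z":0,"wx":0,"wy":0,"wz":0},{"x":0.0014,"y":-0.0079,"z":0,"wx":0,"wy":0,"wz":0},{"x":0.002,"y":-0.0118,"z":0,"wx":0,"wy":0,"wz":0}]'
) > log5.txt
python3 f.py log5.txt
```

```text
14.98 q=78.7 Falong=0.2 F=[1.1, 0.4, -5.7] w=0.0213 z=0.085
15.98 q=20.9 Falong=2.1 F=[5.1, 3.0, -8.6] w=0.0214 z=0.085
16.35 q=9.1 Falong=2.0 F=[5.4, 3.0, -7.1] w=0.0212 z=0.085
```

```bash
(
python3 -m creep '[{"x":0.0006,"y":-0.0025,"z":0,"wx":0,"wy":0,"wz":0},{"x":0.0012,"y":-0.005,"z":0,"wx":0,"wy":0,"wz":0}]'
python3 -m creep '[{"x":0.0002,"y":-0.001,"z":0,"wx":0,"wy":0,"wz":0}]'
python3 -m creep '[{"x":0.0002,"y":-0.001,"z":0,"wx":0,"wy":0,"wz":0}]'
python3 -m creep '[{"x":0.0002,"y":-0.001,"z":0,"wx":0,"wy":0,"wz":0}]'
) > log5.txt
python3 f.py log5.txt
```

```text
16.60 q=4.0 Falong=2.0 F=[4.8, 2.9, -6.3] w=0.0212 z=0.085
16.73 q=3.0 Falong=1.9 F=[3.8, 2.6, -6.1] w=0.0213 z=0.085
16.85 q=2.1 Falong=1.1 F=[4.4, 1.9, -7.0] w=0.0214 z=0.085
16.98 q=1.1 Falong=1.4 F=[5.0, 2.3, -7.1] w=0.0213 z=0.085
```

```bash
(
python3 -m creep '[{"x":0.0003,"y":-0.001,"z":0,"wx":0,"wy":0,"wz":0}]'
python3 -m creep '[{"x":0.0003,"y":-0.001,"z":0,"wx":0,"wy":0,"wz":0}]'
python3 -m creep '[{"x":0.0003,"y":-0.001,"z":0,"wx":0,"wy":0,"wz":0}]'
) > log5.txt
python3 f.py log5.txt
```

```text
17.10 q=0.3 Falong=4.1 F=[3.3, 4.7, -6.2] w=0.0215 z=0.085
17.23 q=-0.2 Falong=5.5 F=[2.7, 6.1, -5.6] w=0.0214 z=0.085
17.35 q=-0.7 Falong=6.4 F=[2.9, 7.0, -3.7] w=0.0212 z=0.085
```

Right buffer touched at 6.4 N. The two contacts span about 221 mm in TCP readings against the 220 mm expected. Returning to q≈161.

```bash
(
python3 -m creep '[{"x":0,"y":0,"z":0,"wx":0,"wy":0,"wz":0}]'
python3 -m creep '[{"x":-0.0014,"y":0.0079,"z":0,"wx":0,"wy":0,"wz":0},{"x":-0.0028,"y":0.0158,"z":0,"wx":0,"wy":0,"wz":0},{"x":-0.0042,"y":0.0236,"z":0,"wx":0,"wy":0,"wz":0},{"x":-0.0056,"y":0.0315,"z":0,"wx":0,"wy":0,"wz":0},{"x":-0.007,"y":0.0394,"z":0,"wx":0,"wy":0,"wz":0},{"x":-0.0084,"y":0.0473,"z":0,"wx":0,"wy":0,"wz":0},{"x":-0.0098,"y":0.0551,"z":0,"wx":0,"wy":0,"wz":0},{"x":-0.0112,"y":0.063,"z":0,"wx":0,"wy":0,"wz":0}]'
python3 -m creep '[{"x":-0.0014,"y":0.0079,"z":0,"wx":0,"wy":0,"wz":0},{"x":-0.0028,"y":0.0158,"z":0,"wx":0,"wy":0,"wz":0},{"x":-0.0042,"y":0.0236,"z":0,"wx":0,"wy":0,"wz":0},{"x":-0.0056,"y":0.0315,"z":0,"wx":0,"wy":0,"wz":0},{"x":-0.007,"y":0.0394,"z":0,"wx":0,"wy":0,"wz":0},{"x":-0.0084,"y":0.0473,"z":0,"wx":0,"wy":0,"wz":0},{"x":-0.0098,"y":0.0551,"z":0,"wx":0,"wy":0,"wz":0},{"x":-0.0112,"y":0.063,"z":0,"wx":0,"wy":0,"wz":0}]'
python3 -m creep '[{"x":-0.0007,"y":0.0039,"z":0,"wx":0,"wy":0,"wz":0},{"x":-0.0014,"y":0.0079,"z":0,"wx":0,"wy":0,"wz":0}]'
python3 -m creep '[{"x":-0.0007,"y":0.0039,"z":0,"wx":0,"wy":0,"wz":0}]'
python3 -m creep '[{"x":-0.0007,"y":0.0039,"z":0,"wx":0,"wy":0,"wz":0}]'
python3 -m creep '[{"x":-0.0007,"y":0.0039,"z":0,"wx":0,"wy":0,"wz":0}]'
python3 -m creep '[{"x":-0.0007,"y":0.0039,"z":0,"wx":0,"wy":0,"wz":0}]'
python3 -m creep '[{"x":-0.0007,"y":0.0039,"z":0,"wx":0,"wy":0,"wz":0}]'
) > log6.txt
python3 f.py log6.txt
```

```text
17.48 q=-0.8 Falong=5.3 F=[1.8, 5.7, -4.0] w=0.0212 z=0.085
18.48 q=62.6 Falong=-1.8 F=[4.0, -1.1, -7.6] w=0.0215 z=0.085
19.48 q=126.6 Falong=-1.3 F=[3.2, -0.8, -8.6] w=0.0213 z=0.085
19.73 q=134.3 Falong=-1.2 F=[3.1, -0.7, -8.6] w=0.0212 z=0.085
19.85 q=138.2 Falong=-2.4 F=[3.0, -1.9, -9.0] w=0.0215 z=0.085
19.98 q=142.2 Falong=-2.3 F=[3.5, -1.7, -7.4] w=0.0215 z=0.085
20.10 q=145.8 Falong=-4.6 F=[3.6, -4.0, -8.7] w=0.0216 z=0.085
20.23 q=149.1 Falong=-7.0 F=[4.0, -6.4, -9.1] w=0.0216 z=0.085
20.35 q=152.7 Falong=-4.4 F=[4.0, -3.8, -9.3] w=0.0212 z=0.085
```

```bash
(
python3 -m creep '[{"x":-0.0004,"y":0.002,"z":0,"wx":0,"wy":0,"wz":0}]'
python3 -m creep '[{"x":-0.0003,"y":0.002,"z":0,"wx":0,"wy":0,"wz":0}]'
python3 -m creep '[{"x":-0.0003,"y":0.002,"z":0,"wx":0,"wy":0,"wz":0}]'
python3 -m creep '[{"x":-0.0003,"y":0.002,"z":0,"wx":0,"wy":0,"wz":0}]'
python3 -m creep '[{"x":0,"y":0,"z":0,"wx":0,"wy":0,"wz":0},{"x":0,"y":0,"z":0,"wx":0,"wy":0,"wz":0}]'
) > log6.txt
python3 f.py log6.txt
```

```text
20.48 q=154.6 Falong=-6.3 F=[4.6, -5.6, -9.3] w=0.0213 z=0.0851
20.60 q=156.7 Falong=-6.6 F=[4.1, -6.0, -9.6] w=0.0216 z=0.0851
20.72 q=158.7 Falong=-7.4 F=[3.9, -6.8, -10.7] w=0.0211 z=0.085
20.85 q=160.8 Falong=-6.5 F=[4.4, -5.8, -9.4] w=0.0213 z=0.085
21.10 q=161.8 Falong=-4.4 F=[3.9, -3.8, -7.9] w=0.0214 z=0.0851
```

```bash
(
python3 -m creep '[{"x":0.0001,"y":-0.0006,"z":0,"wx":0,"wy":0,"wz":0},{"x":0.0001,"y":-0.0006,"z":0,"wx":0,"wy":0,"wz":0}]'
python3 -m creep '[{"x":0,"y":0,"z":0,"wx":0,"wy":0,"wz":0},{"x":0,"y":0,"z":0,"wx":0,"wy":0,"wz":0},{"x":0,"y":0,"z":0,"wx":0,"wy":0,"wz":0},{"x":0,"y":0,"z":0,"wx":0,"wy":0,"wz":0},{"x":0,"y":0,"z":0,"wx":0,"wy":0,"wz":0},{"x":0,"y":0,"z":0,"wx":0,"wy":0,"wz":0},{"x":0,"y":0,"z":0,"wx":0,"wy":0,"wz":0}]' 0
python3 -m creep '[{"x":0,"y":0,"z":0.02,"wx":0,"wy":0,"wz":0},{"x":0,"y":0,"z":0.05,"wx":0,"wy":0,"wz":0},{"x":0,"y":0,"z":0.09,"wx":0,"wy":0,"wz":0},{"x":0,"y":0,"z":0.12,"wx":0,"wy":0,"wz":0}]' 0
python3 -m creep '[{"x":-0.05,"y":0,"z":0.02,"wx":0,"wy":0,"wz":0},{"x":-0.1,"y":0,"z":0.04,"wx":0,"wy":0,"wz":0},{"x":-0.15,"y":0,"z":0.06,"wx":0,"wy":0,"wz":0},{"x":-0.18,"y":0,"z":0.06,"wx":0,"wy":0,"wz":0},{"x":-0.18,"y":0,"z":0.06,"wx":0,"wy":0,"wz":0}]' 0
) > log7.txt
python3 f.py log7.txt
python3 - <<'E'
from h import *
d=np.array([-.1745,.9847])
for n in("top","side"):
    im,D=manip.snapshot(n);cv2.imwrite(f"pics/{n}9.png",cv2.resize(im,(800,600)))
    for r in manip.place_of("knob",n)[:1]:
        p=ray_z(n,r["position"],.09);print(n,r["p"],p,((p[:2]-[.5848,-.0975])@d+.11)*1000)
    for q in("jam_jar","honey_jar","tin"):
        for r in manip.place_of(q,n)[:1]:print(q,r["p"],ray_z(n,r["position"],0).round(4))
    if n=="top":
        P=cloud(n,D);k=(D>0)&(abs(P[...,2]-.112)<.006)&(np.hypot(P[...,0]-.576,P[...,1]+.047)<.035);p=np.median(P[k],0)
        print("knob top",k.sum(),p,((p[:2]-[.5848,-.0975])@d+.11)*1000)
E
```

```text
21.35 q=161.7 Falong=-1.6 F=[2.8, -1.1, -7.4] w=0.0213 z=0.085
22.22 q=161.5 Falong=1.5 F=[0.2, 1.6, 0.7] w=0.0892 z=0.085
22.72 q=161.2 Falong=-0.1 F=[1.2, 0.1, 0.2] w=0.092 z=0.2069
23.35 q=193.0 Falong=0.7 F=[-0.3, 0.7, 0.7] w=0.0917 z=0.2654
top 0.82 [ 0.57790338 -0.04878796  0.09      ] 159.17021005984566
jam_jar 0.94 [ 0.7454 -0.1201  0.    ]
honey_jar 0.96 [0.7492 0.0261 0.    ]
tin 0.9 [ 0.7488 -0.2363  0.    ]
knob top 112 [ 0.57689085 -0.04795477  0.11193591] 160.1673358628862
side 0.78 [ 0.5773454  -0.04345874  0.09      ] 164.5152562992716
jam_jar 0.87 [ 0.7507 -0.1197  0.    ]
honey_jar 0.71 [0.7489 0.0257 0.    ]
tin 0.59 [ 0.7438 -0.2443  0.    ]
```

View pics/top9.png

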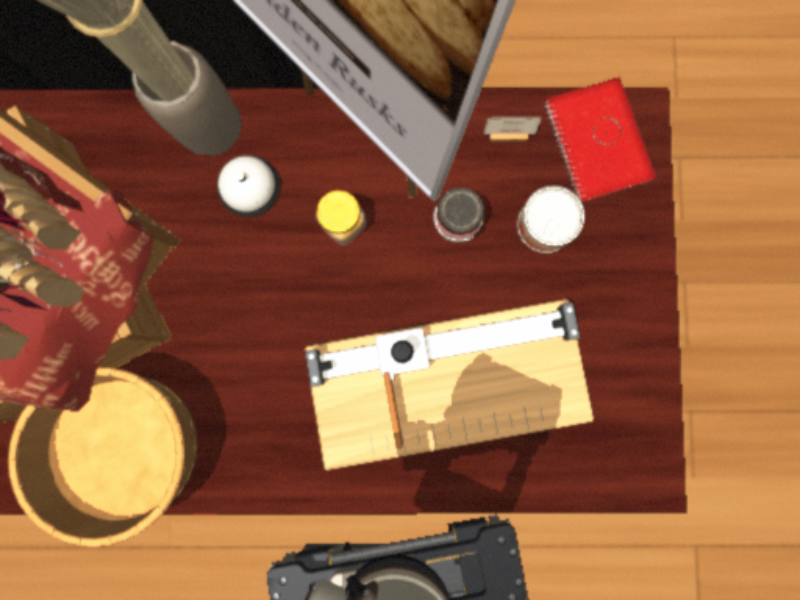

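The picture shows the pusher released with its knob at (402,350). The jars and tin are unmoved, and the arm is clear. Handing in.

```bash
python3 -c "
from bench import manip
print(manip.hand_in())"
```

```text
the job is handed in; nothing more can be done
None
```

The pusher is released on the sticky spot and the job is handed in at about 23.6 s of the 61 s allowed; no verdict was reported.

- **Run to the ends:** I gripped the knob and ran the pusher to the left buffer at about 8 N, then to the right buffer at about 6 N. Both are well below the 22 N limit. The two contacts were about 221 mm apart by the arm's readings, against 220 mm expected.
- **Sticky spot:** Drag rose from about 1.5 N to 7–10 N in both directions. The leftward pass put the centre near 161 mm along the rail, and the rightward pass near 160–161 mm.
- **Final position:** The arm read 161.5 mm at release.
- **Checks that disagreed:** After release, the top camera's depth put the knob at 160.2 mm. The point detectors gave 159.2 mm (top camera) and 164.5 mm (side camera). The 5 mm spread is like their spread before the move, and all of these are within the ±10 mm allowed.
- **Jars and tin:** They look unmoved in the top picture, and their detected positions match the first ones to within about 10 mm.
- **Refused command:** My first move command was refused because of its row format; nothing moved, and I resent it with full rows.

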